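# Fit a snap ring to a gearbox shaft

## Robot

A 7-joint arm with a two-finger parallel gripper is mounted at the origin on the work surface. World frame = base frame: x ahead of the robot, y to its left, z up, the work surface at z = 0. Lengths are in m, angles in degrees, forces in N, time in s.
With the tool pointing down it reaches from about 0.425 to 0.95 m from the base axis. Payload 4.7 kg.
Tool frame: the origin (TCP) lies midway between the tips of the shut fingers; the grasp point (between the pads) lies 19 mm behind it; z points along the fingers, x is the direction in which the jaws open and shut, and the axes are right-handed (so a half turn about z gives the same grasp; the last joint's range is limited). The gripper opens to 85 mm and grips with 20 to 120 N. Pads are 22 mm wide; open, the fingers measure 114 mm over their backs; the gripper's body (76 mm by 85 mm) begins 54 mm behind the grasp point. The pads swing forward as they close: fully open they stand 13 mm farther back than shut.
Start: joints at [-76.541, 26.849, -2.785, 87.806, 1.381, 65.374, -4.715], TCP at [0.176, 0.652, 0.194] pointing down, gripper open.
Joint ranges: [-148.3, 148.3], [-19.14, 114.17], [-79.39, 73.82], [5.75, 140.21], [-59.74, 239.74], [12.07, 113.84], [-152.46, 152.46]. Speed limits (degrees/s): [147.25, 147.25, 180, 180, 180, 180, 180].

## Interface

Orientations are given as a 3x3 rotation matrix whose columns are the frame's x, y, z axes.
In Python, from rig import r gives the robot as it stands.
- The arm moves only by the shell command python3 -m crank 'ROWS' [FORCE]. ROWS is JSON, one flat list of numbers, 5 for each row, row after row: the shift along the tool's x, y, z in cm, then the turn about the tool's z in degrees, then the finger opening in cm, from 0 to 8.54. In form: [tx, ty, tz, yaw, fingers, tx, ty, tz, yaw, fingers, ...]. A call has 1 to 5 rows; each row is the pose to reach, as a shift and turn from the pose commanded when the call began, along the tool's axes at that moment; what a row does not reach only later rows make up. A row lasts 1/12 s, in which the tool goes at most 41.7 mm and 7.16 degrees, less where a joint would pass 70% of its speed; a pose out of reach is approached as far as the arm can. A call with a gripper value outside its range is refused whole. The fingers move at their own pace and stop on an object; FORCE is the grip in N (left out, the last holds). Time passes only in rows, so rows that repeat a pose let the fingers close. It gives the time, the measured TCP pose, the force and the opening at its end, in the units of the state.
- r.get_obs(): the state, without advancing time (a new reading comes with each control period).
- r.get_image(name): name is "scene" or "top"; returns the picture (480x640x3 uint8, blue, green, red); there is no depth.
- r.get_calibration(name): a dict with "fx", "fy", "cx", "cy" (pixels), "k1" (the pictures are not rectified: a ray, as slopes to the right and down, at radius r is drawn at 1 + k1 r^2 times it, then the intrinsics apply), "rvec" (rotation vector, rad) and "tvec" (3), from world to camera coordinates, as OpenCV has them. Camera axes: x right, y down, z forward; pixel columns grow to the right and rows downward; lengths in m; the calibration is good to about 2 mm. A picture is of the moment at which its call begins. get_calibration takes no time and is no camera call.
- r.finish_job(): hands the job in, once; it reports no verdict.
The state is a dict: "clock": time; "q": joint angles; "joint_velocities": joint speeds; "effort": joint torques, N m; "tool_pos": TCP position; "eef_rot": TCP orientation; "wrist_force": force on the tool from outside, world axes, zero at the start; "torque": the same for the moment, N m; "finger_gap": opening from 0.0 (shut) to 1.0 (fully open).
Only numpy, scipy, OpenCV 4.12 (cv2) and the standard library are available. Lean on these libraries where they do the work, as an engineer would, in place of code of your own. Each camera call takes 0.05 s, during which the arm holds its last target.

## Task

One of the three gear shafts on the carousel still lacks its snap ring. Turn the carousel until that bare shaft stands under the yellow spreader head, squeeze the two red handle bars to spread the ring wide enough without overstretching it, press the head fully down, and let the ring close into the shaft's groove. Let go so that the head comes back up and leaves the ring on the shaft, and leave the other things on the bench alone.

Things in the scene. Friction and masses are not known exactly. Their poses are not given: they have to be found in the camera images.
- stand: The ring-fitting stand, fixed to the bench. Origin: on the bench on the vertical axis of the carousel. Its x axis points from the carousel axis to the station under the spreader head (85 mm out, on the far side from the robot), y to the left of that, z up. Two upright guide rods stand at x = 175 mm, y = +-45 mm, with a crossbar, 263 mm high.
- carousel (a joint): Rotation of the aluminium carousel (disc 280 mm across, top 34 mm above the bench) in rad, counterclockwise seen from above. At 0 the bare shaft is on the robot's side, at +3.14 or -3.14 it stands under the spreader head. It turns from -4.2 to 4.2, has no detent, turns with light friction (1 N at a knob) and stays where it is left.
- bare_shaft (a point): Centre of the empty black groove of the bare shaft, 110 mm above the bench, 85 mm from the carousel axis. The shaft is a steel cylinder 54 mm across, its flat top at 130 mm; the groove is 48 mm across and 9 mm high. The other two shafts, 120 degrees to either side, look the same but already carry brass rings, fixed. Each shaft has a dark gear 72 mm across at its foot, up to 56 mm high.
- knob_opposite (a point): Red turning knob on the carousel, diametrically opposite the bare shaft, 120 mm from the carousel axis: an upright cylinder 20 mm across from 72 to 117 mm above the bench, on a thin post. This point is on its axis at 95 mm. It can be pushed or gripped. When this knob is on the robot's side, straight opposite the head, the bare shaft is under the head.
- knob_ccw (a point): Like knob_opposite, 120 degrees clockwise of it seen from above (60 degrees counterclockwise of the bare shaft).
- knob_cw (a point): Like knob_opposite, 120 degrees counterclockwise of it seen from above (60 degrees clockwise of the bare shaft).
- head (a joint): How far the yellow spreader head has been pressed down its rods, in m: 0 up, 0.045 at the bottom stop, where the ring is level with the groove. A damped spring lifts it back with 3 N (top) to 6 N (bottom) when it is let go.
- handles (a point): Midpoint between the two red handle bars on top of the head, at the height of their centres (265 mm above the bench with the head up); it goes down with the head. The bars are 12 mm thick and 44 mm long, lie along the stand's x, side by side along its y, and measure 66 mm over their outsides when free. They swing on pivots 55 mm below; the top of the head is 38 mm below this point.
- handle_left (a joint): Swing of the left handle bar in rad, 0 free; both bars move alike. Squeezed together along the stand's y (up to 14 N) they spread the plier tips and the ring, about as much as the bars close. The ring clears the shaft when the bars measure 40 mm or less over their outsides (35 is good, swing 0.29); under 27 mm (swing 0.36) the ring is overstretched.
- ring_center (a point): Centre of the snap ring (brass, 76 mm across, 9 mm thick, lying level), which starts on the plier tips 155 mm above the bench under the raised head. Its gap with the two eyes faces the robot. Once closed in the groove it stays there and slides off the tips as the head rises.
- eye_left (a point): Centre of the ring's eye on the robot's left, a loop 23 mm across. The two eyes are 28 mm apart at the start, 34 mm when the ring is seated in a groove, over 54 mm when it clears the shaft; more than 71 mm overstretches the ring.
- eye_right (a point): Centre of the ring's eye on the robot's right.
- loose_gear: Loose dark gear lying flat beside the stand, 94 mm across, 34 mm high; to be left alone. Origin: centre of its underside.
- bearing: Loose steel bearing ring lying flat beside the stand, 72 mm across, 20 mm high; to be left alone. Origin: centre of its underside.
- wrench: Wrench, 200 mm long, lying on the bench; to be left alone.
- hammer: Hammer, 260 mm long, lying on the bench; to be left alone.
- spray_can: Spray can, 60 mm across, 190 mm high, standing; to be left alone. Origin: centre of its underside.
- oil_bottle: White oil bottle with a yellow cap, 56 mm across, 130 mm high, standing; to be left alone. Origin: centre of its underside.

How it is judged (in metres and radians):
On the way, in this order (a step that is already met when the one before it is completed fails the run):
1. the bare shaft stands under the ring (within 8 mm) with the head still up (horizontal distance between bare_shaft and ring_center below 0.008 m and value of joint head below 0.01 m), for 0.2 s.
2. the ring is held spread (eyes over 48 mm apart) around the bare shaft at groove height (horizontal distance between bare_shaft and ring_center below 0.008 m and distance between bare_shaft and ring_center below 0.009 m and distance between eye_left and eye_right above 0.048 m), for 0.1 s.
At the end, for the whole second after the job is handed in: The ring is closed in the bare shaft's groove (its centre within 5 mm of the groove's centre, eyes less than 39 mm apart), the spreader head is back up (within 8 mm of the top) and the carousel is at rest (distance between bare_shaft and ring_center below 0.005 m and distance between eye_left and eye_right below 0.039 m and value of joint head below 0.008 m and velocity of joint carousel between -0.05 and 0.05 rad/s); the robot touches nothing.
It fails at once if the ring is overstretched (eyes more than 71 mm apart) (distance between eye_left and eye_right above 0.071 m).
It fails at once if a bystander is moved more than 30 mm (distance of any of loose_gear, bearing, wrench, hammer, spray_can, oil_bottle from where it was at the start of the episode above 0.03 m).
It also fails if it takes over 72 s, if anything falls off the work surface, if the arm or the gripper's body presses on something with over 40 N, if the wrist force passes 120 N, or if a joint passes its speed limit or range.

## Working session

There is one attempt and no reset: what is moved stays moved. The work goes in short steps, Python scripts to look and compute and a shell command to move; the robot and the scene stay as the last step left them, time stands still between calls to the robot, and variables do not carry over. Pictures are saved under pics/ and viewed, and the job is handed in when it is done.

```bash
ls; mkdir -p pics; python3 - <<'E'
from rig import r
import cv2
o=r.get_obs()
for k,v in o.items(): print(k,v)
for n in("scene","top"):
    cv2.imwrite(f"pics/{n}0.png",r.get_image(n)); print(n,r.get_calibration(n))
E
```

```text
pics
clock 0.0
q [-76.54039859  26.89634561  -2.78254864  87.87547399   1.381883
  65.37549325  -4.7148698 ]
joint_velocities [ 0.01201313  0.04719888 -0.12236528  0.04218726  0.00012503 -0.06053307
  0.06396833]
effort [ 4.82551404e-04 -5.10314798e+01 -4.66105517e-02 -2.37706643e+01
  1.05847878e-02  7.75052496e-03  7.84254240e-06]
tool_pos [0.17585744 0.6509902  0.19285978]
eef_rot [[ 2.60742444e-01  9.65408310e-01 -4.15221993e-04]
 [ 9.65406365e-01 -2.60742753e-01 -1.94109220e-03]
 [-1.98221267e-03  1.05267170e-04 -9.99998030e-01]]
wrist_force [ 0.57962222 -0.32679561  0.17029466]
torque [ 0.00968811 -0.0323489   0.00157465]
finger_gap 0.9957871362395417
scene {'fx': 458.53414362303545, 'fy': 458.53414362303545, 'cx': 319.7603647537438, 'cy': 239.53016184107835, 'k1': -0.08837368273824706, 'rvec': array([ 1.90324779,  1.53098196, -0.64831143]), 'tvec': array([-0.08399987, -0.25420569,  1.68555192])}
top {'fx': 536.6286997986568, 'fy': 536.6286997986568, 'cx': 324.9121854691869, 'cy': 248.77899087026356, 'k1': -0.12407793034186836, 'rvec': array([ 2.18921838, -2.20849291,  0.0859772 ]), 'tvec': array([-0.02227737,  0.54695711,  1.54551782])}
```

View pics/scene0.png

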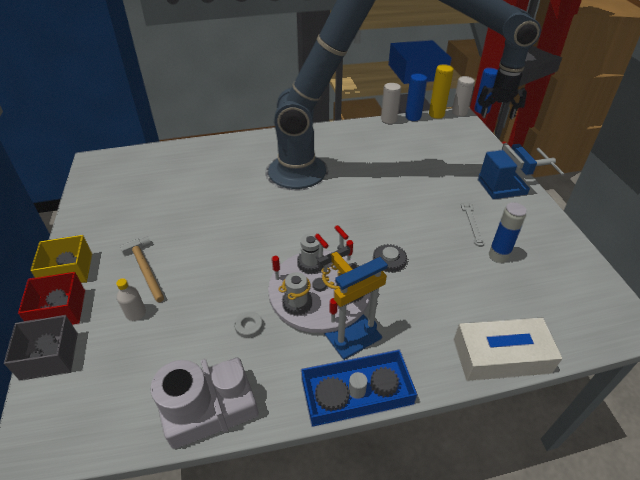

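View pics/top0.png

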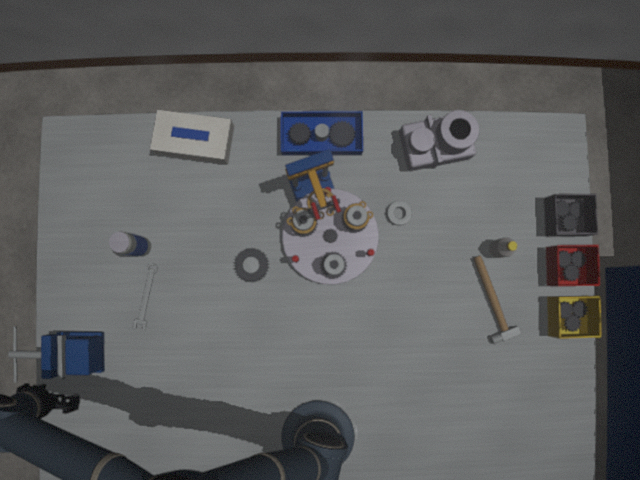

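Both views show the carousel: in the top view it is at about (330,237), with the bare shaft at about (333,264) on the robot's side, red knobs at (295,259) and (371,252), and the head at about (318,190). I'll zoom in next.

```bash
cat > h.py <<'E'
import numpy as np, cv2
from rig import r
def cal(n):
    c=r.get_calibration(n); K=np.array([[c['fx'],0,c['cx']],[0,c['fy'],c['cy']],[0,0,1.]])
    return K,np.array([c['k1'],0,0,0,0.]),cv2.Rodrigues(c['rvec'])[0],c['tvec'],c['rvec']
def ray(n,px):
    K,d,R,t,_=cal(n); u=cv2.undistortPoints(np.array([[px]],float),K,d)[0,0]
    return -R.T@t, R.T@np.array([u[0],u[1],1])
def onz(n,px,z):
    o,d=ray(n,px); return o+d*(z-o[2])/d[2]
def tri(p1,p2):
    a,u=ray("scene",p1); b,v=ray("top",p2)
    s=np.linalg.lstsq(np.c_[u,-v],b-a,rcond=None)[0]; P=a+u*s[0];Q=b+v*s[1]
    return (P+Q)/2,np.linalg.norm(P-Q)
def proj(n,P):
    K,d,R,t,rv=cal(n); return cv2.projectPoints(np.array(P,float).reshape(-1,1,3),rv,t,K,d)[0][:,0]
def red(im,lo=(0,140,90)):
    hsv=cv2.cvtColor(im,cv2.COLOR_BGR2HSV)
    return cv2.inRange(hsv,lo,(7,255,255))|cv2.inRange(hsv,(173,lo[1],lo[2]),(180,255,255))
def blobs(m,amin=6):
    n,l,s,c=cv2.connectedComponentsWithStats(m); return [(c[i].round(1).tolist(),s[i].tolist()) for i in range(1,n) if s[i][4]>=amin]
def snap(tag,crops={"scene":(240,200,160,160),"top":(260,130,140,160)}):
    for n,(x,y,w,h) in crops.items():
        im=r.get_image(n); cv2.imwrite(f"pics/{n}_{tag}_raw.png",im)
        cv2.imwrite(f"pics/{n}_{tag}.png",cv2.resize(im[y:y+h,x:x+w],None,fx=3.7,fy=3.7,interpolation=cv2.INTER_CUBIC))
E
python3 - <<'E'
from h import *
for n,(x,y,w,h) in {"scene":(240,200,160,160),"top":(260,130,140,160)}.items():
    im=cv2.imread(f"pics/{n}0.png")
    cv2.imwrite(f"pics/{n}0c.png",cv2.resize(im[y:y+h,x:x+w],None,fx=3.7,fy=3.7,interpolation=cv2.INTER_CUBIC))
    for b in blobs(red(im)): 
        if x<b[0][0]<x+w and y<b[0][1]<y+h: print(n,b)
# disc fit in top
im=cv2.imread("pics/top0.png"); 
E
```

```text
scene ([340.9, 231.6], [335, 225, 13, 14, 70])
scene ([320.7, 240.2], [315, 234, 13, 14, 72])
scene ([349.3, 242.2], [347, 240, 6, 6, 27])
scene ([274.4, 260.2], [272, 256, 7, 14, 46])
scene ([331.6, 304.6], [330, 298, 6, 15, 52])
top ([336.0, 203.7], [333, 196, 7, 16, 40])
top ([315.1, 210.7], [312, 203, 7, 16, 47])
top ([370.2, 252.0], [368, 250, 5, 5, 20])
top ([295.0, 258.4], [293, 256, 5, 5, 19])
```

View pics/scene0c.png

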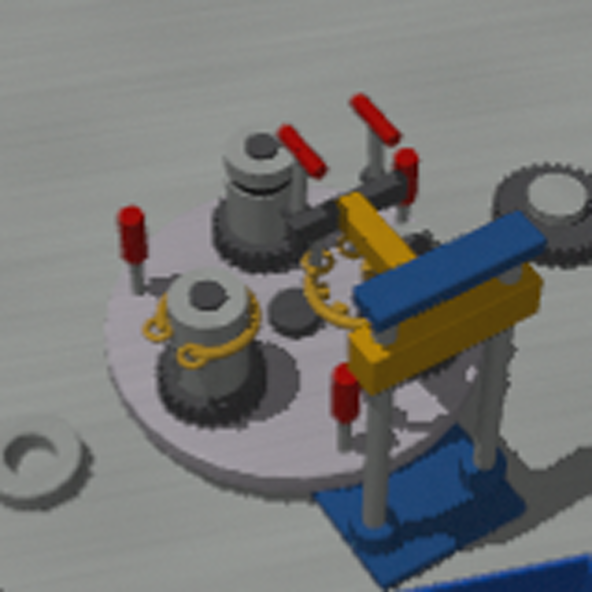

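View pics/top0c.png

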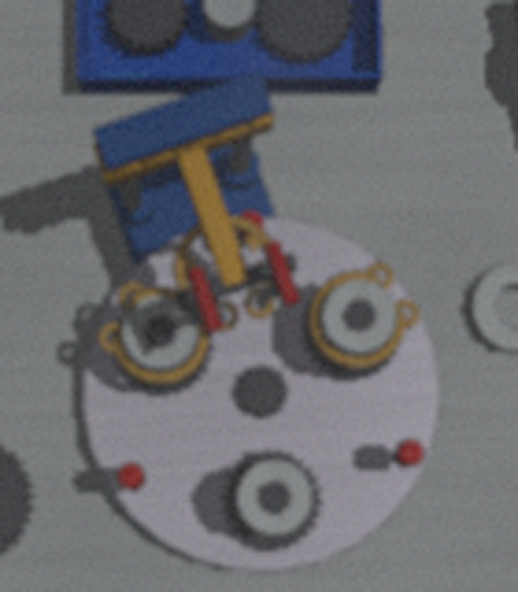

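```bash
python3 - <<'E'
from h import *
P=[]
for nm,s,t in [("knobR",(274.4,260.2),(370.2,252)),("knobL",(349.3,245),(295,258.4))]:
    print(nm,tri(s,t), 'topz117',onz("top",t,.115)); P.append(onz("top",t,.115))
kf=onz("scene",(331.6,304.6),.095); print("far",kf)
P.append(kf); P=np.array(P)[:,:2]
hl=tri((340.9,231.6),(315.1,210.7)); hr=tri((320.7,240.2),(336,203.7)); print("hL",hl,"hR",hr)
# circle through 3 knobs (best: centroid)
c=P.mean(0); print("centre",c,"radii",np.linalg.norm(P-c,axis=1),"ang",np.degrees(np.arctan2(*(P-c).T[::-1])))
# disc fit from top: pale lilac mask
im=cv2.imread("pics/top0.png"); 
# shaft top
hm=(hl[0]+hr[0])/2; v=(hl[0]-hr[0])[:2]; print("handles",hm,"sep",np.linalg.norm(v),"y axis ang-90",np.degrees(np.arctan2(v[1],v[0]))-90)
d=hm[:2]-c; print("centre->handles",np.linalg.norm(d),np.degrees(np.arctan2(d[1],d[0])))
for g in [(260+272/3.7,130+495/3.7)]:
    s=onz("top",g,.130); print("bare",s,np.linalg.norm(s[:2]-c),np.degrees(np.arctan2(*(s[:2]-c)[::-1])))
for n in("top",):
  lab=cv2.cvtColor(im,cv2.COLOR_BGR2LAB)[130:290,260:400]; print(lab[150,60],lab[110,100], lab[10,100],lab[100,130])
E
```

```text
knobR (array([ 0.5311988 , -0.1516498 ,  0.10527767]), np.float64(0.0032028545562249183)) topz117 [ 0.53092977 -0.1490673   0.115     ]
knobL (array([0.51570503, 0.05677257, 0.10255456]), np.float64(0.00019002266302937005)) topz117 [0.51519027 0.05638806 0.115     ]
far [ 0.69953877 -0.03697963  0.095     ]
hL (array([6.25532202e-01, 2.47650023e-04, 2.65459031e-01]), np.float64(0.000674378816231764)) hR (array([ 0.64264459, -0.05141672,  0.26477811]), np.float64(0.0007414443064165786))
centre [ 0.58188627 -0.04321962] radii [0.11747466 0.11987513 0.11781786] ang [-115.70679196  123.80574568    3.03598   ]
handles [ 0.63408839 -0.02558453  0.26511857] sep 0.05442463369571487 y axis ang-90 18.32601628522154
centre->handles 0.05510043794675557 18.666160842032706
bare [ 0.49913159 -0.04789476  0.13      ] 0.08288662799621237 -176.76657441088136
[149 131 124] [151 130 124] [ 47 131 116] [131 128 127]
```

Measurements agree with the given sizes: handle height is 265 mm, bar spacing 54 mm and knob radii about 118–120 mm. The axis is at about (0.582,-0.043), stand yaw is about 18.5°, and the bare shaft is at about 183.5°, so it needs about 165° clockwise. I'll drag knob_ccw first, then knob_opposite.

```bash
cat >> h.py <<'E'
C=np.array([.582,-.0435]); SY=18.5
def go(x,y,z,jaw=108.5,verb=True):
    "shift in tool axes (cm) and yaw (deg) from measured pose"
    o=r.get_obs(); R=o['eef_rot']; d=R.T@(np.array([x,y,z])-o['tool_pos'])*100
    a=np.degrees(np.arctan2(R[1,0],R[0,0])); yaw=-((jaw-a+90)%180-90)
    print("shift",d.round(2),"yaw",round(yaw,1),"| at",o['tool_pos'].round(4),"jaw",round(a,1))
def pol(rad,deg): return C+rad*np.array([np.cos(np.radians(deg)),np.sin(np.radians(deg))])
E
python3 - <<'E'
from h import *
go(.42,.28,.30); go(.47,.02,.30); k=pol(.12,244);print(k); go(*k,.30)
for n,px,z in [("spray","top",0)]: print(onz("top",(130,245),.1))
E
```

```text
shift [-29.48  33.25 -10.65] yaw -33.6 | at [0.1758 0.6511 0.1929] jaw 74.9
shift [-53.28  44.85 -10.61] yaw -33.6 | at [0.1758 0.6511 0.1929] jaw 74.9
[ 0.52939546 -0.15135529]
shift [-68.27  55.06 -10.58] yaw -33.6 | at [0.1758 0.6511 0.1929] jaw 74.9
[0.55671544 0.51763512 0.1       ]
```

```bash
python3 -m crank '[0,0,-10.6,0,8.5, 0,0,-10.6,0,8.5, 0,0,-10.6,0,8.5, -29.5,33.3,-10.6,-33.6,8.5, -29.5,33.3,-10.6,-33.6,8.5]' 20; python3 -c "
from h import *
go(.42,.28,.30)"
```

```text
clock: 0.52
tool_pos: [0.22, 0.5836, 0.301]
eef_rot: [[0.002, 1.0, 0.0], [1.0, -0.002, 0.003], [0.003, 0.0, -1.0]]
wrist_force: [2.0, -0.3, -1.0]
finger_gap: 0.994
shift [-3.031e+01  2.007e+01  1.000e-02] yaw -18.6 | at [0.22   0.5836 0.301 ] jaw 89.9
```

```bash
python3 -m crank '[-30.3,20.1,0,-18.6,8.5, -30.3,20.1,0,-18.6,8.5, -30.3,20.1,0,-18.6,8.5, -30.3,20.1,0,-18.6,8.5, -30.3,20.1,0,-18.6,8.5]'; python3 -c "
from h import *
go(.42,.28,.30);go(.47,.02,.30)"
```

```text
clock: 0.93
tool_pos: [0.3351, 0.4048, 0.2996]
eef_rot: [[-0.306, 0.952, -0.0], [0.952, 0.306, -0.0], [-0.0, -0.0, -1.0]]
wrist_force: [1.0, 0.1, 0.7]
finger_gap: 0.997
shift [-14.48   4.26  -0.04] yaw -0.7 | at [0.3351 0.4048 0.2996] jaw 107.8
shift [-4.077e+01  1.070e+00 -3.000e-02] yaw -0.7 | at [0.3351 0.4048 0.2996] jaw 107.8
```

```bash
python3 -m crank '[-14.5,4.3,0,-0.7,8.5, -14.5,4.3,0,-0.7,8.5, -14.5,4.3,0,-0.7,8.5, -40.8,1.1,0,-0.7,8.5, -40.8,1.1,0,-0.7,8.5]'; python3 -c "
from h import *
go(.47,.02,.30); go(*pol(.12,244),.25)"
```

```text
clock: 1.35
tool_pos: [0.4241, 0.2204, 0.2994]
eef_rot: [[-0.317, 0.948, -0.001], [0.948, 0.317, -0.0], [-0.0, -0.001, -1.0]]
wrist_force: [1.4, -0.4, 0.3]
finger_gap: 0.996
shift [-20.46  -1.99  -0.05] yaw -0.0 | at [0.4241 0.2204 0.2994] jaw 108.5
shift [-38.59  -1.79   4.95] yaw -0.0 | at [0.4241 0.2204 0.2994] jaw 108.5
```

```bash
for i in 1; do python3 -m crank '[-38.6,-1.8,0,0,8.5, -38.6,-1.8,0,0,8.5, -38.6,-1.8,0,0,8.5, -38.6,-1.8,0,0,8.5, -38.6,-1.8,0,0,8.5]'; done; python3 -c "
from h import *
go(*pol(.12,244),.25)"
```

```text
clock: 1.77
tool_pos: [0.4802, 0.0201, 0.2998]
eef_rot: [[-0.318, 0.948, -0.0], [0.948, 0.318, 0.0], [0.0, 0.0, -1.0]]
wrist_force: [1.7, 0.1, -0.2]
finger_gap: 0.996
shift [-17.82  -0.78   4.97] yaw 0.0 | at [0.4802 0.0201 0.2998] jaw 108.5
```

```bash
python3 -m crank '[-17.8,-0.8,5,0,8.5, -17.8,-0.8,5,0,8.5, -17.8,-0.8,5,0,8.5, -17.8,-0.8,5,0,8.5, -17.8,-0.8,5,0,8.5]'; python3 -c "
from h import *
go(*pol(.12,244),.14);go(*pol(.12,244),.080)
snap('a')"
```

```text
clock: 2.18
tool_pos: [0.5284, -0.155, 0.2483]
eef_rot: [[-0.311, 0.95, -0.002], [0.95, 0.311, -0.003], [-0.002, -0.003, -1.0]]
wrist_force: [-0.6, 0.0, 0.0]
finger_gap: 0.994
shift [ 0.34  0.25 10.83] yaw -0.4 | at [ 0.5284 -0.155   0.2483] jaw 108.1
shift [ 0.35  0.26 16.83] yaw -0.4 | at [ 0.5284 -0.155   0.2483] jaw 108.1
```

View pics/scene_a.png

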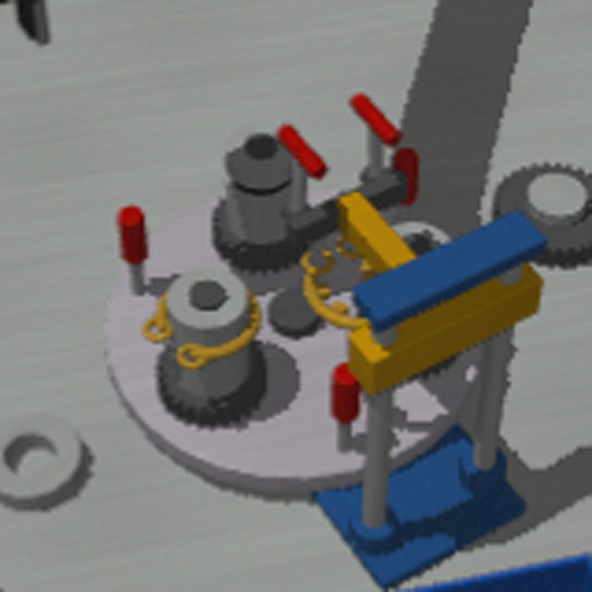

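The gripper is above the knob, just out of the crop at top left, and the scene is undisturbed. I'll lower it and grip.

```bash
python3 -m crank '[0,0,16.8,0,8.5, 0,0,16.8,0,8.5, 0,0,16.8,0,8.5, 0,0,16.8,0,8.5, 0,0,16.8,0,8.5]'; python3 -c "
from h import *
go(*pol(.12,244),.080)
snap('b')"
```

```text
clock: 2.7
tool_pos: [0.5234, -0.1455, 0.075]
eef_rot: [[-0.32, 0.947, -0.015], [0.948, 0.32, 0.003], [0.008, -0.013, -1.0]]
wrist_force: [-1.1, 0.8, -0.2]
finger_gap: 0.997
shift [-0.74  0.38 -0.51] yaw 0.1 | at [ 0.5234 -0.1455  0.075 ] jaw 108.6
```

View pics/scene_b.png

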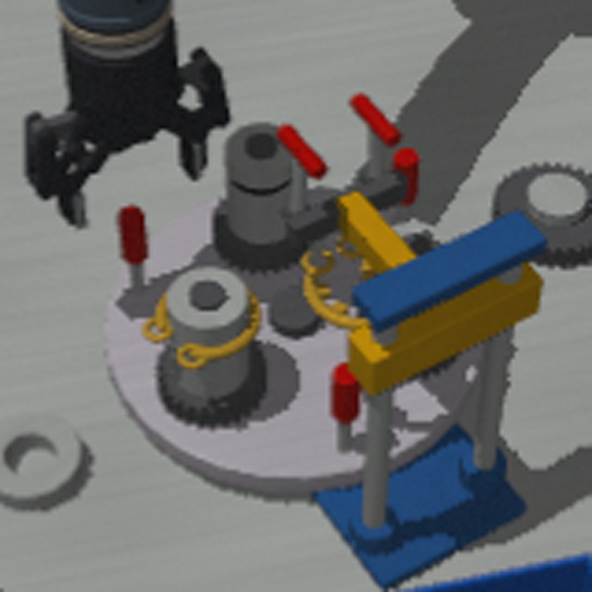

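View pics/top_b.png

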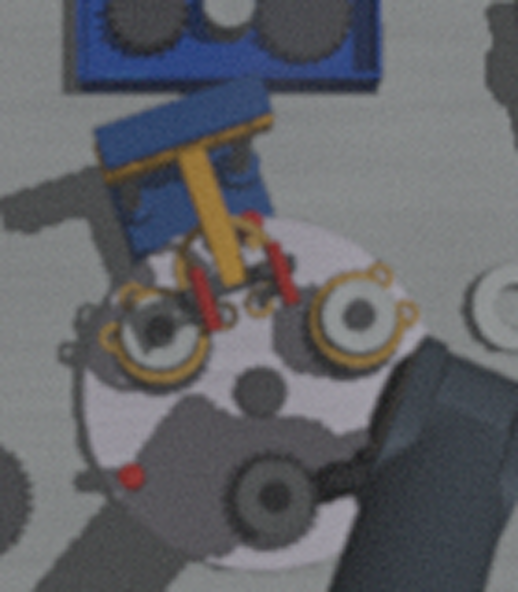

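```bash
python3 -c "
from h import *
o=r.get_obs(); print(o['clock'],o['tool_pos'],o['eef_rot'].round(3).tolist())
R=o['eef_rot'];p=o['tool_pos']
print(proj('scene',[p-.013*R[:,2]+s*.0425*R[:,0] for s in(-1,1)]),proj('scene',[[.531,-.149,.117],[.531,-.149,.072],[*pol(.12,244),.072]]))
go(*pol(.12,244),.080)
im=cv2.imread('pics/scene_b_raw.png'); print(blobs(red(im)))
"
```

```text
2.8 [ 0.52881211 -0.14794676  0.0815253 ] [[-0.319, 0.948, -0.003], [0.948, 0.319, 0.001], [0.002, -0.002, -1.0]]
[[262.22211453 268.18995726]
 [290.49452399 256.19965244]] [[275.67462947 256.96493218]
 [276.82793065 268.42307488]
 [275.88046056 268.13179576]]
shift [-0.34 -0.05  0.15] yaw 0.1 | at [ 0.5288 -0.1479  0.0815] jaw 108.6
[([503.5, 141.7], [502, 141, 4, 2, 6]), ([340.9, 231.7], [335, 225, 13, 14, 71]), ([320.6, 240.1], [315, 234, 13, 14, 73]), ([348.9, 242.4], [346, 240, 7, 6, 33]), ([47.3, 293.6], [18, 272, 57, 42, 291]), ([331.7, 304.9], [330, 298, 6, 16, 57])]
```

```bash
python3 -c "
from h import *
snap('c')
o=r.get_obs(); print(o['clock'],o['tool_pos'])"
```

```text
2.9 [ 0.53151494 -0.14916279  0.08447567]
```

View pics/scene_c.png

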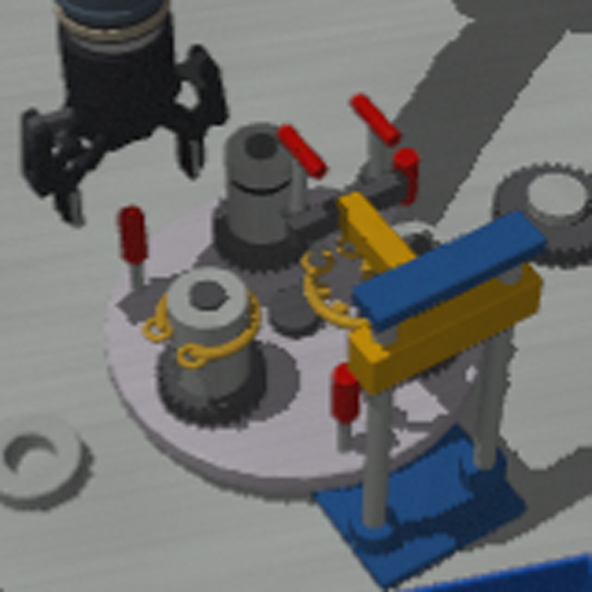

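```bash
python3 -c "
from h import *
a=[-.9396,.3422]
p=np.array([.17585744,.6509902,.19285978]);x=np.array([.2607,.9654,0])
print(proj('scene',[p+[0,0,.013]-x*.0425,p+[0,0,.013]+x*.0425,p]),proj('top',[p+[0,0,.013]-x*.0425,p+[0,0,.013]+x*.0425,p]))
im=cv2.imread('pics/scene0.png')[50:170,440:580]; t=cv2.imread('pics/top0.png')[350:450,0:140]
cv2.imwrite('pics/st.png',np.vstack([cv2.resize(im,None,fx=3,fy=3),cv2.resize(t,(420,240))]))
im=cv2.imread('pics/scene_c_raw.png')[180:290,230:350]
cv2.imwrite('pics/cc.png',cv2.resize(im,None,fx=5,fy=5,interpolation=cv2.INTER_CUBIC))
go(*pol(.12,244),.080)
"
```

```text
[[481.96967526 126.45422791]
 [506.80579701 127.48713605]
 [493.46863118 130.32209534]] [[ 81.82535039 393.43583113]
 [ 51.9492532  384.24437143]
 [ 69.00246495 387.90488071]]
shift [-0.14 -0.27  0.45] yaw 0.1 | at [ 0.5315 -0.1492  0.0845] jaw 108.6
```

View pics/st.png

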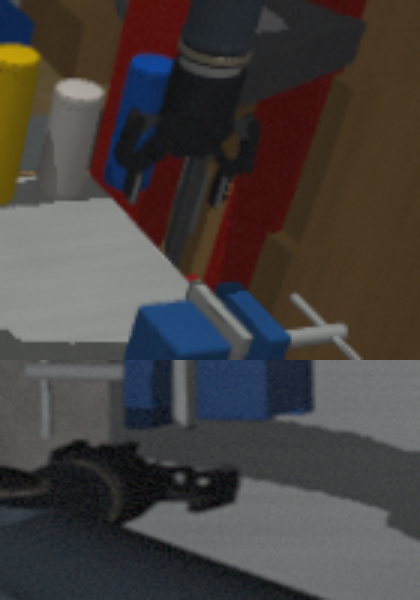

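View pics/cc.png

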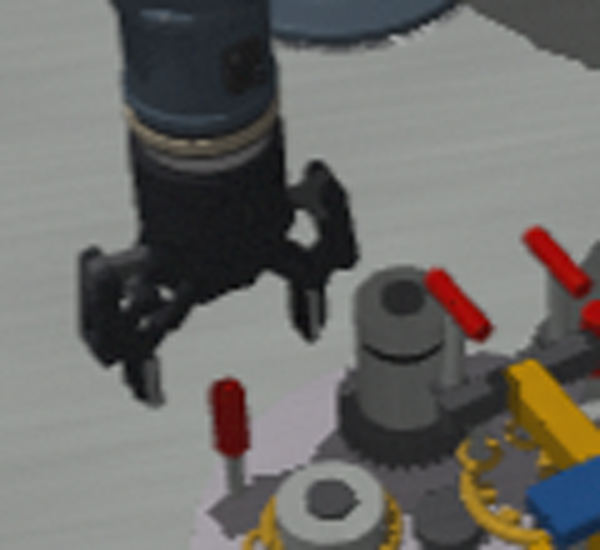

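```bash
python3 -c "
from h import *
print(onz('scene',(276.3,254.3),.0975),onz('scene',(498.7,117.8),.206))
for n in('scene','top'):
  K,d,R,t,_=cal(n); print(n,-R.T@t)
t=cv2.imread('pics/top0.png')[370:430,0:110]
cv2.imwrite('pics/st2.png',cv2.resize(t,None,fx=7,fy=7,interpolation=cv2.INTER_CUBIC))
"
```

```text
[ 0.5027635  -0.14447543  0.0975    ] [0.12196065 0.69681631 0.206     ]
scene [ 1.37150112 -0.21192796  0.99339469]
top [4.51909086e-01 4.50038325e-04 1.57609063e+00]
```

View pics/st2.png

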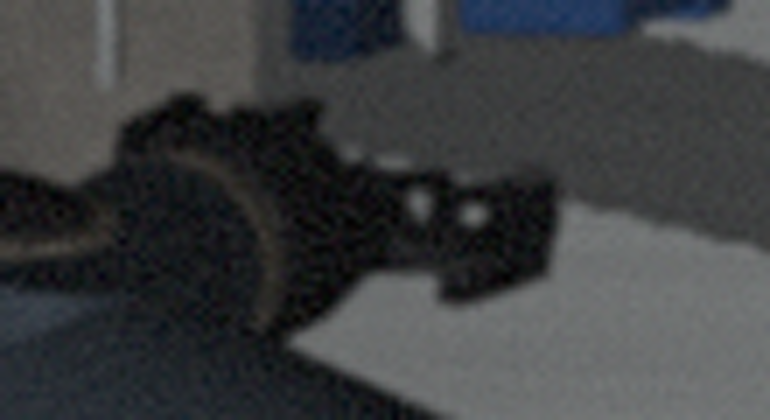

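The seen fingertips sit about 33 mm higher than the pose reading implies, both here and at the start. I'll lift slightly and shut the gripper to see where the shut tips really are.

```bash
python3 -m crank '[0,0,-5,0,0, 0,0,-5,0,0, 0,0,-5,0,0, 0,0,-5,0,0, 0,0,-5,0,0]';python3 -m crank '[0,0,0,0,0, 0,0,0,0,0, 0,0,0,0,0, 0,0,0,0,0, 0,0,0,0,0]'; python3 -c "
from h import *
o=r.get_obs(); print(o['clock'],o['tool_pos'],o['finger_gap'])
p=o['tool_pos'];print(proj('scene',[p]))
im=r.get_image('scene'); cv2.imwrite('pics/d_raw.png',im)
cv2.imwrite('pics/d.png',cv2.resize(im[180:290,230:350],None,fx=5,fy=5,interpolation=cv2.INTER_CUBIC))
"
```

```text
clock: 3.32
tool_pos: [0.5297, -0.1489, 0.1328]
eef_rot: [[-0.318, 0.948, 0.002], [0.948, 0.318, 0.0], [-0.0, 0.002, -1.0]]
wrist_force: [-0.8, 1.1, 0.1]
finger_gap: 0.289
clock: 3.73
tool_pos: [0.5292, -0.1491, 0.1315]
eef_rot: [[-0.317, 0.948, -0.001], [0.948, 0.317, 0.0], [0.0, -0.001, -1.0]]
wrist_force: [-0.7, 0.6, 0.1]
finger_gap: 0.004
3.7333 [ 0.52918339 -0.14913421  0.13147637] 0.003637031463768824
[[275.14013536 252.671461  ]]
```

View pics/d.png

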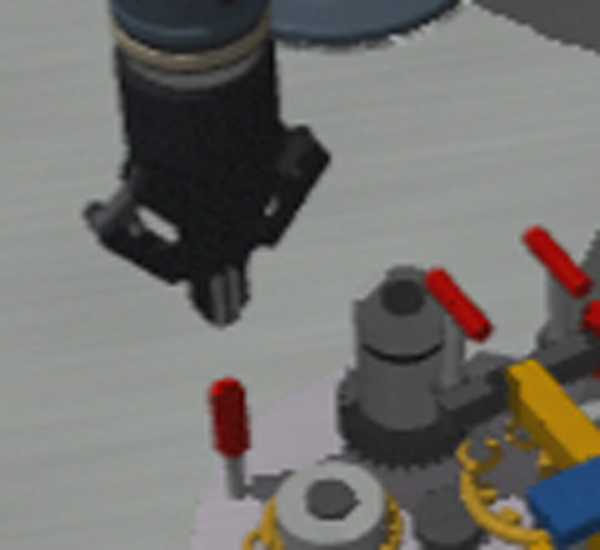

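```bash
python3 -c "
from h import *
for dz in (0,.02,.025,.03,.035,.04): print(dz,proj('scene',[[.5292,-.1491,.1315+dz]]), proj('scene',[[.5292-dz,-.1491,.1315]]))
im=cv2.imread('pics/d_raw.png')
cv2.imwrite('pics/d2.png',cv2.resize(im[210:260,255:295],None,fx=14,fy=14,interpolation=cv2.INTER_CUBIC))
p=np.array([.17585744,.6509902]);print(proj('top',[[*p,.194+.033+h] for h in (.15,.2,.25)]))
"
```

```text
0 [[275.15334853 252.66761208]] [[275.15334853 252.66761208]]
0.02 [[274.61363674 247.28952089]] [[274.05676885 247.3778857 ]]
0.025 [[274.47689288 245.92511063]] [[273.78673619 246.07442848]]
0.03 [[274.33941229 244.55261676]] [[273.51832137 244.77844238]]
0.035 [[274.20118972 243.17197387]] [[273.25151112 243.48986905]]
0.04 [[274.0622199  241.78311596]] [[272.98629228 242.20865067]]
[[ 33.92724785 402.83969847]
 [ 22.7484266  407.58568185]
 [ 10.72918066 412.68021494]]
```

View pics/d2.png

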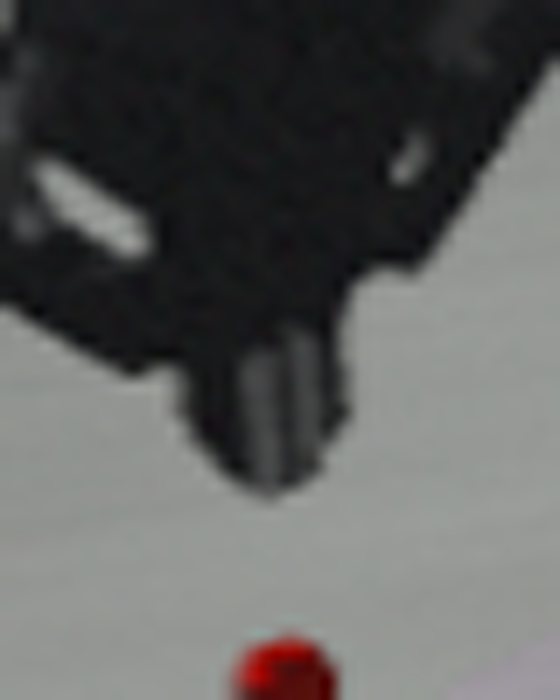

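The shut tip appears at (274,244), which fits TCP reading + about 35 mm in height, with no sideways error. I'll treat this as a height offset and verify it at the knob.

```bash
python3 -m crank '[0,0,0,0,8.5, 0,0,0,0,8.5, 0,0,0,0,8.5, 0,0,0,0,8.5, 0,0,0,0,8.5]';python3 -m crank '[0,0,3,0,8.5, 0,0,5,0,8.5, 0,0,7,0,8.5, 0,0,8.3,0,8.5, 0,0,8.3,0,8.5]'; python3 -c "
from h import *
o=r.get_obs(); print(o['clock'],o['tool_pos'],o['finger_gap'])
im=r.get_image('scene'); cv2.imwrite('pics/e_raw.png',im)
cv2.imwrite('pics/e.png',cv2.resize(im[180:290,230:350],None,fx=5,fy=5,interpolation=cv2.INTER_CUBIC))
"
```

```text
clock: 4.2
tool_pos: [0.5294, -0.1491, 0.1319]
eef_rot: [[-0.317, 0.948, 0.0], [0.948, 0.317, 0.0], [0.0, 0.0, -1.0]]
wrist_force: [-1.0, 0.2, 0.5]
finger_gap: 0.71
clock: 4.62
tool_pos: [0.5272, -0.1484, 0.0462]
eef_rot: [[-0.318, 0.948, -0.006], [0.948, 0.318, 0.001], [0.003, -0.005, -1.0]]
wrist_force: [0.1, -0.4, 0.4]
finger_gap: 1.001
4.6167 [ 0.52716655 -0.14844493  0.04624882] 1.001225779574567
```

View pics/e.png

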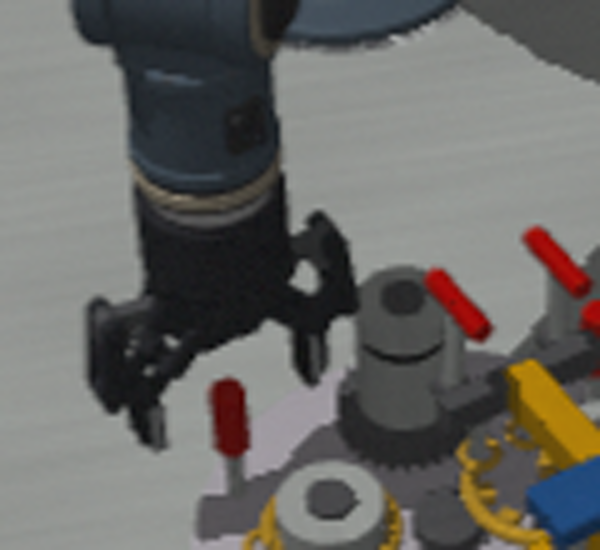

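The fingertips flank the knob (mid-tip at about row 414, knob rows 380–457 in the crop). Closing here is a clear test: the jaws should stop at about 20 mm.

```bash
python3 -m crank '[0,0,0,0,4, 0,0,0,0,3, 0,0,0,0,2, 0,0,0,0,1, 0,0,0,0,1]' 20;python3 -m crank '[0,0,0,0,1, 0,0,0,0,1, 0,0,0,0,1, 0,0,0,0,1, 0,0,0,0,1]'; python3 -c "
from h import *
o=r.get_obs(); print(o['clock'],o['tool_pos'],o['finger_gap'])
im=r.get_image('scene'); cv2.imwrite('pics/f_raw.png',im)
cv2.imwrite('pics/f.png',cv2.resize(im[180:290,230:350],None,fx=5,fy=5,interpolation=cv2.INTER_CUBIC))
"
```

```text
clock: 5.08
tool_pos: [0.5298, -0.1492, 0.0495]
eef_rot: [[-0.318, 0.948, 0.001], [0.948, 0.318, 0.0], [-0.0, 0.001, -1.0]]
wrist_force: [-0.5, -0.0, -0.1]
finger_gap: 0.291
clock: 5.5
tool_pos: [0.5297, -0.1504, 0.0496]
eef_rot: [[-0.317, 0.949, 0.001], [0.949, 0.317, -0.001], [-0.001, 0.001, -1.0]]
wrist_force: [-2.0, -3.1, 5.4]
finger_gap: 0.223
5.5 [ 0.52972935 -0.15036717  0.04963381] 0.2231577498431373
```

View pics/f.png

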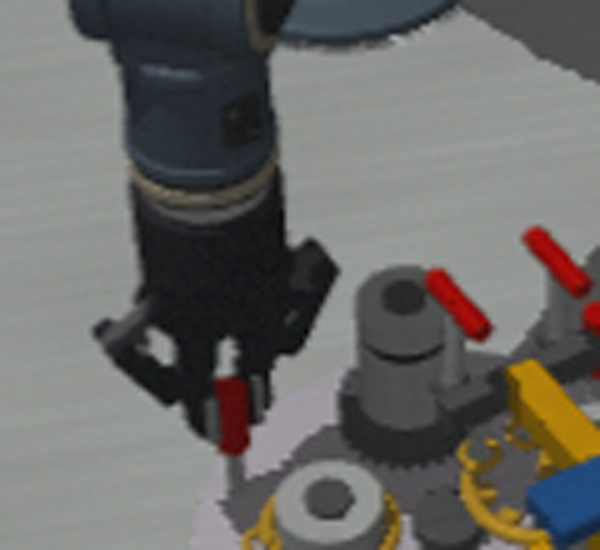

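The knob is gripped at 19 mm, which confirms a height offset of about 35 mm. I'll drag it clockwise next.

```bash
python3 -c "
import numpy as np
th=np.radians(225.4-12.4*np.arange(11)); P=12*np.c_[np.sin(th),np.cos(th)]
print((P[1:6]-P[0]).round(1).tolist()); print((P[6:]-P[5]).round(1).tolist())"
```

```text
[[2.0, -1.6], [4.3, -2.8], [6.8, -3.5], [9.4, -3.5], [12.0, -3.1]]
[[2.4, 1.0], [4.5, 2.5], [6.3, 4.4], [7.6, 6.7], [8.3, 9.1]]
```

```bash
python3 -m crank '[2.0,-1.6,0,0,1, 4.3,-2.8,0,0,1, 6.8,-3.5,0,0,1, 9.4,-3.5,0,0,1, 12.0,-3.1,0,0,1]'; python3 -m crank '[2.4,1.0,0,0,1, 4.5,2.5,0,0,1, 6.3,4.4,0,0,1, 7.6,6.7,0,0,1, 8.3,9.1,0,0,1]';python3 -m crank '[0,0,0,0,1, 0,0,0,0,1]'; python3 -c "
from h import *
snap('g')
o=r.get_obs(); d=o['tool_pos'][:2]-C; print(np.linalg.norm(d),np.degrees(np.arctan2(d[1],d[0])))
"
```

```text
clock: 5.97
tool_pos: [0.4597, -0.0473, 0.0492]
eef_rot: [[-0.312, 0.95, -0.001], [0.95, 0.312, -0.001], [-0.001, -0.002, -1.0]]
wrist_force: [-1.5, -5.6, 3.7]
finger_gap: 0.228
clock: 6.38
tool_pos: [0.5211, 0.0617, 0.0487]
eef_rot: [[-0.317, 0.948, -0.002], [0.948, 0.317, -0.002], [-0.001, -0.003, -1.0]]
wrist_force: [-1.6, -12.2, 4.7]
finger_gap: 0.218
clock: 6.55
tool_pos: [0.5245, 0.0633, 0.049]
eef_rot: [[-0.319, 0.948, 0.004], [0.948, 0.319, -0.0], [-0.001, 0.004, -1.0]]
wrist_force: [3.6, -1.7, 0.9]
finger_gap: 0.227
0.12155354515552712 119.09279291913607
```

View pics/scene_g.png

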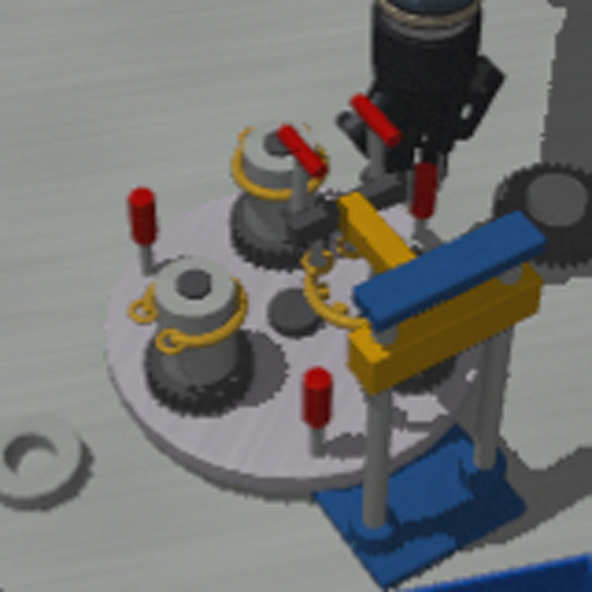

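View pics/top_g.png

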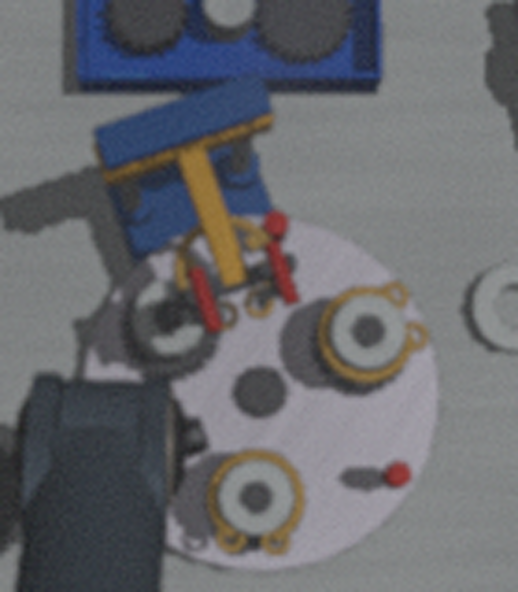

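The scene view shows the carousel turned by about 125° with no disturbance; the bare shaft is now at about 59°. I'll release and re-grip on knob_opposite, seen at top crop (398,474).

```bash
python3 -m crank '[0,0,0,0,8, 0,0,0,0,8, 0,0,0,0,8, 0,0,-4,0,8, 0,0,-8,0,8]'; python3 -c "
from h import *
im=cv2.imread('pics/top_g_raw.png'); print(blobs(red(im)))
k=onz('top',(260+398/3.7,130+474/3.7),.115)[:2]; print(k, np.linalg.norm(k-C),np.degrees(np.arctan2(*(k-C)[::-1])))
k=pol(.12,239.3);print(k)
go(*k,.135);go(*k,.05)"
```

```text
clock: 7.07
tool_pos: [0.5186, 0.0621, 0.1275]
eef_rot: [[-0.317, 0.948, -0.008], [0.948, 0.317, -0.002], [0.001, -0.008, -1.0]]
wrist_force: [1.4, -0.1, 0.9]
finger_gap: 0.917
[([334.1, 190.2], [332, 188, 5, 6, 21]), ([335.6, 202.8], [332, 195, 8, 16, 38]), ([315.2, 211.0], [312, 203, 8, 16, 50]), ([585.9, 245.8], [571, 245, 27, 2, 33]), ([563.0, 246.0], [559, 246, 9, 1, 9]), ([564.2, 254.0], [557, 248, 20, 26, 97]), ([367.0, 258.1], [365, 256, 5, 5, 20]), ([598.0, 261.0], [598, 256, 1, 11, 11]), ([566.9, 281.9], [558, 277, 22, 9, 100]), ([598.5, 279.0], [598, 278, 2, 3, 6]), ([592.1, 284.0], [581, 282, 19, 4, 27])]
[ 0.51428438 -0.14161682] 0.11921541728291123 -124.61161497770632
[ 0.52073485 -0.14668227]
shift [-19.86  -6.42  -0.71] yaw -0.0 | at [0.5186 0.0621 0.1275] jaw 108.5
shift [-19.87  -6.35   7.78] yaw -0.0 | at [0.5186 0.0621 0.1275] jaw 108.5
```

```bash
python3 -m crank '[0,0,-1.5,0,8, -10,-3,-1.5,0,8, -20,-6.9,-1.5,0,8, -20,-6.9,-1.5,0,8, -20,-6.9,-1.5,0,8]'; python3 -c "
from h import *
im=r.get_image('top'); 
for px,z in (((334.1,190.2),.115),((367.0,258.1),.115)):
  k=onz('top',px,z)[:2]; print(k, np.linalg.norm(k-C),np.degrees(np.arctan2(*(k-C)[::-1])))
im=cv2.imread('pics/scene_g_raw.png'); 
for b in blobs(red(im)):
  k=onz('scene',b[0],.095)[:2]; print(b,k, np.linalg.norm(k-C),np.degrees(np.arctan2(*(k-C)[::-1])))
snap('h')
im=cv2.imread('pics/scene_h_raw.png'); 
for b in blobs(red(im)):
  k=onz('scene',b[0],.095)[:2]; print(b,k, np.linalg.norm(k-C),np.degrees(np.arctan2(*(k-C)[::-1])))
"
```

```text
clock: 7.48
tool_pos: [0.5196, -0.1052, 0.144]
eef_rot: [[-0.318, 0.948, -0.001], [0.948, 0.318, 0.001], [0.001, -0.0, -1.0]]
wrist_force: [-0.4, 0.4, 0.1]
finger_gap: 0.937
[ 0.70203393 -0.05212085] 0.12034310767195115 -4.10793491052818
[ 0.51432035 -0.14006232] 0.11791868232697221 -125.02626265375555
([503.5, 141.7], [502, 141, 4, 2, 6]) [0.11072852 0.75440065] 0.9266834722478031 120.56776780196326
([340.8, 231.7], [335, 225, 13, 14, 74]) [0.45110599 0.04914309] 0.16036204274242383 144.71021548818007
([320.7, 240.1], [315, 234, 13, 14, 74]) [ 0.47231473 -0.01437419] 0.11348643435254624 165.12887715235703
([277.2, 256.2], [275, 251, 7, 15, 51]) [ 0.50795122 -0.14295477] 0.12399384576203196 -126.66942661191099
([50.0, 293.2], [18, 272, 57, 42, 261]) [ 0.51372623 -0.74123479] 0.7010671498097253 -95.5886349182145
([22.4, 298.5], [20, 291, 6, 16, 27]) [ 0.5173937  -0.81252122] 0.7717302691935313 -94.8022032995743
([324.5, 305.3], [322, 299, 8, 16, 71]) [ 0.69788449 -0.05447856] 0.11640336684395924 -5.41188243350301
([503.5, 141.7], [502, 141, 4, 2, 6]) [0.11072852 0.75440065] 0.9266834722478031 120.56776780196326
([340.9, 231.7], [335, 225, 13, 14, 71]) [0.45116755 0.0494224 ] 0.16047337373557746 144.61611928106444
([320.7, 240.1], [315, 234, 13, 14, 76]) [ 0.47231473 -0.01437419] 0.11348643435254624 165.12887715235703
([276.9, 256.2], [275, 251, 6, 15, 53]) [ 0.50777655 -0.14375045] 0.12473681733945843 -126.51551595658059
([50.1, 293.2], [18, 272, 57, 42, 258]) [ 0.51378092 -0.74096405] 0.7007923659928268 -95.58634111641203
([22.4, 298.5], [20, 291, 6, 16, 27]) [ 0.5173937  -0.81252122] 0.7717302691935313 -94.8022032995743
([325.2, 305.3], [323, 299, 7, 16, 68]) [ 0.69825394 -0.05280237] 0.11662552612109117 -4.574925654765621
```

```bash
python3 -c "
from h import *
go(.5135,-.1415,.135)"; 
```

```text
shift [-2.99 -1.58  0.9 ] yaw -0.5 | at [ 0.5192 -0.1082  0.144 ] jaw 108.0
```

```bash
python3 -m crank '[-3.0,-1.6,0,-0.5,8.5, -3.0,-1.6,0,-0.5,8.5]'; python3 -c "
from h import *
go(.5135,-.1415,.05)"; 
```

```text
clock: 7.8
tool_pos: [0.5134, -0.1417, 0.1439]
eef_rot: [[-0.321, 0.947, -0.001], [0.947, 0.321, -0.002], [-0.001, -0.002, -1.0]]
wrist_force: [-0.6, -1.3, 0.8]
finger_gap: 0.993
shift [0.03 0.03 9.39] yaw 0.2 | at [ 0.5134 -0.1417  0.1439] jaw 108.7
```

```bash
python3 -m crank '[0,0,3.5,0,8.5, 0,0,7,0,8.5, 0,0,9.4,0,8.5, 0,0,9.4,0,5, 0,0,9.4,0,3]'; python3 -m crank '[0,0,0,0,2, 0,0,0,0,1, 0,0,0,0,1, 0,0,0,0,1, 0,0,0,0,1]' 20; python3 -c "
from h import *
o=r.get_obs(); d=o['tool_pos'][:2]-C; print(np.linalg.norm(d),np.degrees(np.arctan2(d[1],d[0])))
th=np.radians(235-SY-np.array([0,9,18,27,36.5])); P=12*np.c_[np.sin(th),np.cos(th)]
print((P[1:]-P[0]).round(1).tolist())
snap('i')"
```

```text
clock: 8.22
tool_pos: [0.5141, -0.1362, 0.0491]
eef_rot: [[-0.327, 0.945, -0.003], [0.945, 0.327, 0.001], [0.002, -0.003, -1.0]]
wrist_force: [0.8, 0.6, 1.3]
finger_gap: 0.742
clock: 8.63
tool_pos: [0.5162, -0.139, 0.0517]
eef_rot: [[-0.325, 0.946, 0.003], [0.946, 0.325, -0.001], [-0.002, 0.003, -1.0]]
wrist_force: [-1.5, -2.1, 6.7]
finger_gap: 0.222
0.11603460860975066 -124.57064725901635
[[1.6, -1.0], [3.3, -1.7], [5.2, -2.2], [7.1, -2.4]]
```

View pics/scene_i.png

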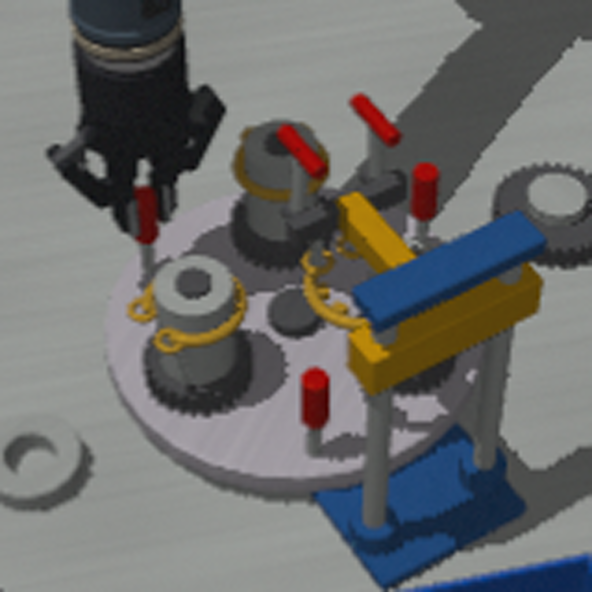

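Knob_opposite is gripped, with the jaws at 19 mm. I'll drag it the rest of the way to station.

```bash
python3 -m crank '[1.6,-1.0,0,0,1, 3.3,-1.7,0,0,1, 5.2,-2.2,0,0,1, 7.1,-2.4,0,0,1, 7.1,-2.4,0,0,1]'; python3 -m crank '[0,0,0,0,1, 0,0,0,0,1]'; python3 -c "
from h import *
o=r.get_obs(); d=o['tool_pos'][:2]-C; print(np.linalg.norm(d),np.degrees(np.arctan2(d[1],d[0]))%360)
snap('j')
for n,z in(('scene',.095),('top',.115)):
 for b in blobs(red(cv2.imread(f'pics/{n}_j_raw.png'))):
  k=onz(n,b[0],z)[:2]; q=np.linalg.norm(k-C)
  if q<.16: print(n,b,k,q,np.degrees(np.arctan2(*(k-C)[::-1])))
"
```

```text
clock: 9.15
tool_pos: [0.4676, -0.076, 0.0512]
eef_rot: [[-0.327, 0.945, -0.001], [0.945, 0.327, 0.003], [0.003, -0.0, -1.0]]
wrist_force: [-5.5, -1.0, 11.2]
finger_gap: 0.219
clock: 9.32
tool_pos: [0.4681, -0.0776, 0.0512]
eef_rot: [[-0.327, 0.945, -0.002], [0.945, 0.327, 0.002], [0.003, -0.001, -1.0]]
wrist_force: [-6.6, 1.0, 12.7]
finger_gap: 0.222
0.11889472397797998 196.65750259599477
scene ([320.7, 240.2], [315, 234, 13, 14, 72]) [ 0.47270693 -0.01446052] 0.11308522159686506 165.12015151416145
scene ([293.3, 299.5], [291, 294, 7, 16, 60]) [ 0.66371929 -0.12609233] 0.11618750451149486 -45.30442943931057
top ([335.8, 203.4], [333, 196, 7, 15, 38]) [ 0.66535556 -0.05639757] 0.08434748063696143 -8.795601274646277
top ([360.0, 201.6], [358, 199, 5, 6, 21]) [ 0.66995815 -0.12305154] 0.11859630604787713 -42.12697649049149
top ([315.1, 210.5], [312, 203, 7, 16, 45]) [6.46109440e-01 5.84447644e-04] 0.0778039766864336 34.51411060936664
top ([288.3, 223.8], [286, 221, 6, 7, 30]) [0.61004005 0.07417384] 0.12096849379739502 76.59715151364345
```

View pics/scene_j.png

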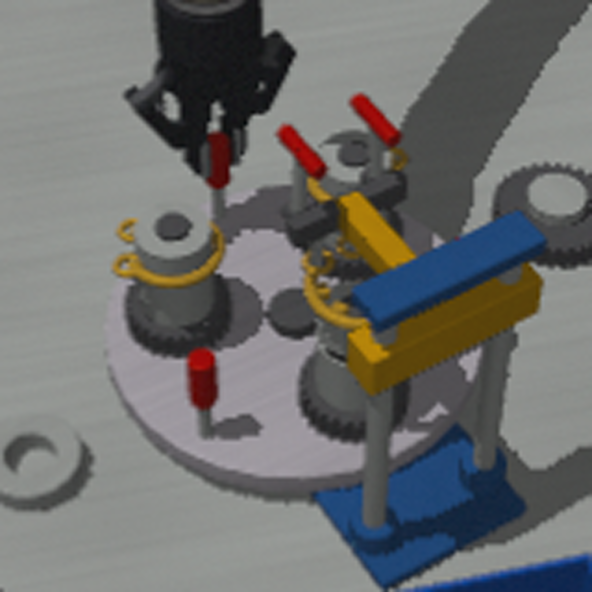

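View pics/top_j.png

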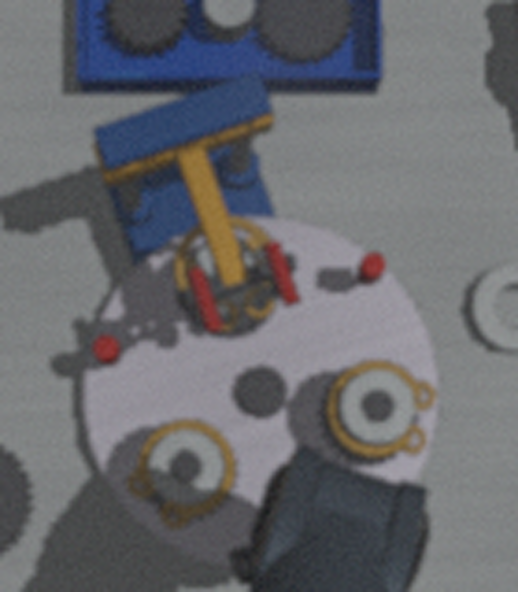

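```bash
python3 -c "
from h import *
P=np.array([(.66996,-.12305),(.61004,.07417),(.53093,-.14907),(.51519,.05639),(.70203,-.05212),(.51432,-.14006)])
A=np.c_[2*P,np.ones(len(P))]; s=np.linalg.lstsq(A,(P**2).sum(1),rcond=None)[0]; c=s[:2]; print('c',c,np.sqrt(s[2]+c@c), np.linalg.norm(P-c,axis=1))
h=np.array([.63409,-.02558]); d=h-c; print('dir',np.linalg.norm(d),np.degrees(np.arctan2(d[1],d[0])))
for p in P[:2]: print(np.degrees(np.arctan2(*(p-c)[::-1])))
im=cv2.imread('pics/top_j_raw.png'); cv2.imwrite('pics/tj.png',cv2.resize(im[150:230,280:360],None,fx=7,fy=7,interpolation=cv2.INTER_CUBIC))
im=cv2.imread('pics/scene_j_raw.png'); cv2.imwrite('pics/sj.png',cv2.resize(im[225:325,300:380],None,fx=6,fy=6,interpolation=cv2.INTER_CUBIC))
"
```

```text
c [ 0.58282684 -0.04191298] 0.11933492534520121 [0.11906051 0.11923009 0.11906262 0.119324   0.11963936 0.11969137]
dir 0.053802213332553056 17.67242288176983
-42.95918445072131
76.80648147413666
```

View pics/tj.png

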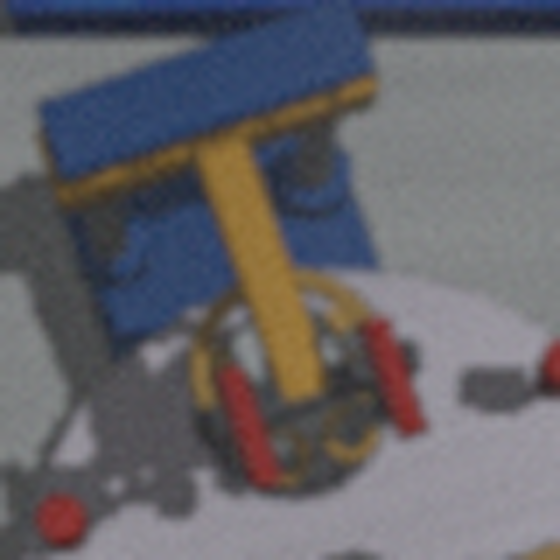

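View pics/sj.png

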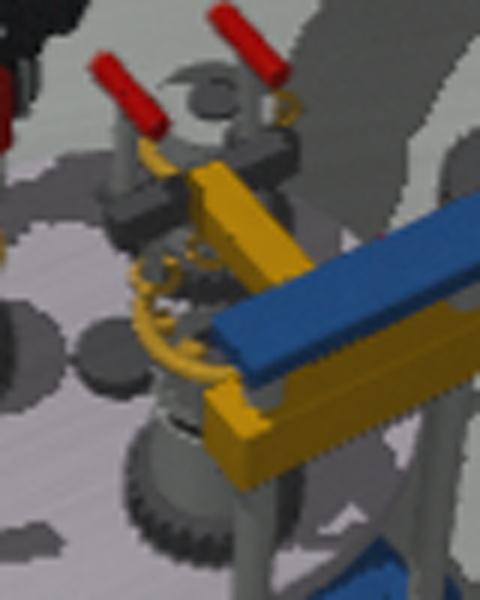

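A circle fit to all knob sightings gives the axis at (0.5828,-0.0419), r 119.3 mm, with 0.3 mm residuals. The bare shaft is at about 16.9° against a station at about 18°, so I'll nudge 2 mm counterclockwise, release and look.

```bash
python3 -m crank '[-0.2,0,0,0,1, -0.2,0,0,0,1, -0.2,0,0,0,1, -0.2,0,0,0,8, -0.2,0,0,0,8]';  python3 -m crank '[0,0,0,0,8, 0,0,-3,0,8, 0,0,-7,0,8, 0,0,-11,0,8, 0,0,-11,0,8]'; python3 -c "
from h import *
c=np.array([.5828,-.0419])
snap('k')
for n,z in(('scene',.095),('top',.115)):
 for b in blobs(red(cv2.imread(f'pics/{n}_k_raw.png'))):
  k=onz(n,b[0],z)[:2]; q=np.linalg.norm(k-c)
  if q<.16: print(n,b,k,q,np.degrees(np.arctan2(*(k-c)[::-1])))
"
```

```text
clock: 9.83
tool_pos: [0.4704, -0.08, 0.0504]
eef_rot: [[-0.326, 0.945, 0.001], [0.945, 0.326, 0.001], [0.0, 0.001, -1.0]]
wrist_force: [-0.4, -0.6, -0.4]
finger_gap: 0.498
clock: 10.25
tool_pos: [0.4752, -0.0812, 0.1666]
eef_rot: [[-0.325, 0.946, 0.014], [0.946, 0.325, 0.001], [-0.004, 0.013, -1.0]]
wrist_force: [1.2, -0.9, 0.1]
finger_gap: 0.942
scene ([320.8, 240.2], [315, 234, 13, 14, 71]) [ 0.47276733 -0.01418663] 0.11346902689648072 165.86323430850413
scene ([297.0, 238.0], [294, 236, 7, 5, 24]) [ 0.44964486 -0.07780713] 0.1379116148555378 -164.9083778219443
scene ([295.5, 246.5], [295, 243, 2, 8, 14]) [ 0.48206181 -0.08791219] 0.11074883971152648 -155.45143855730257
scene ([294.3, 300.0], [292, 295, 7, 15, 58]) [ 0.66579603 -0.12394315] 0.11670226749546884 -44.669197750400194
top ([335.7, 203.1], [332, 196, 8, 15, 39]) [ 0.66618836 -0.05613191] 0.08459412104858875 -9.685364545867749
top ([359.5, 201.0], [358, 199, 4, 5, 18]) [ 0.6716307  -0.12169769] 0.11940922993527697 -41.933737426958004
top ([315.2, 210.7], [312, 203, 8, 16, 46]) [6.45555128e-01 3.14712983e-04] 0.0756325860311517 33.928305814638804
top ([288.0, 224.7], [286, 222, 5, 6, 26]) [0.60757266 0.07500514] 0.11950103110934213 78.03578066637363
```

View pics/scene_k.png

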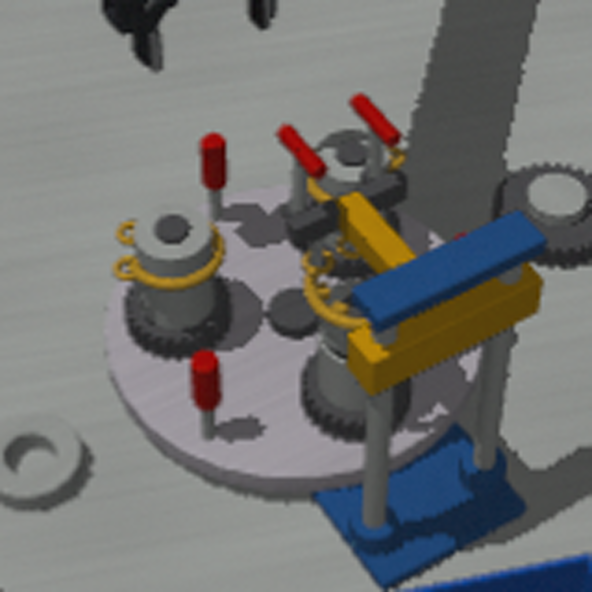

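Released cleanly: the knobs put the bare shaft at 18.05°, within 1 mm of the station, and the head is still up. Now on to the handles.

```bash
python3 -c "
from h import *
hl=tri((340.9,231.7),(315.2,210.7)); hr=tri((320.8,240.2),(335.8,203.3)); print(hl,hr,(hl[0]+hr[0])/2)
go(.634,-.0256,.27,108)"
```

```text
(array([6.25591422e-01, 1.17184022e-04, 2.65221079e-01]), np.float64(0.00043628410354008633)) (array([ 0.64348348, -0.05113149,  0.26551569]), np.float64(0.001204175694998305)) [ 0.63453745 -0.02550715  0.26536838]
shift [ -0.16  17.21 -10.78] yaw 1.0 | at [ 0.4712 -0.0801  0.1614] jaw 109.0
```

```bash
python3 -m crank '[0,0,-10.8,1,8.54, 0,0,-10.8,1,8.54, 0,0,-10.8,1,8.54, 0,0,-10.8,1,8.54]';python3 -c "
from h import *
go(.6345,-.0255,.27,108)"
```

```text
clock: 10.68
tool_pos: [0.4727, -0.0806, 0.2717]
eef_rot: [[-0.309, 0.951, 0.008], [0.951, 0.309, 0.001], [-0.002, 0.008, -1.0]]
wrist_force: [1.6, 1.2, 0.0]
finger_gap: 0.997
shift [ 0.23 17.09  0.3 ] yaw 0.0 | at [ 0.4727 -0.0806  0.2717] jaw 108.0
```

```bash
python3 -m crank '[0.2,17.1,0.2,0,8.54, 0.2,17.1,0.2,0,8.54, 0.2,17.1,0.2,0,8.54, 0.2,17.1,0.2,0,8.54, 0.2,17.1,0.2,0,8.54]'; python3 -m crank '[0,0,0,0,8.54, 0,0,0,0,8.54]'; python3 -c "
from h import *
go(.6345,-.0255,.202,108); snap('l',{'scene':(260,130,160,160)})"
```

```text
clock: 11.1
tool_pos: [0.6361, -0.0204, 0.2605]
eef_rot: [[-0.315, 0.949, -0.004], [0.949, 0.315, -0.001], [0.001, -0.004, -1.0]]
wrist_force: [0.1, 1.5, -0.9]
finger_gap: 1.001
clock: 11.27
tool_pos: [0.6306, -0.0261, 0.2633]
eef_rot: [[-0.309, 0.951, -0.005], [0.951, 0.309, -0.001], [0.0, -0.005, -1.0]]
wrist_force: [-0.0, -0.5, 0.4]
finger_gap: 0.999
shift [-0.07  0.42  6.12] yaw -0.0 | at [ 0.6306 -0.0261  0.2633] jaw 108.0
```

View pics/scene_l.png

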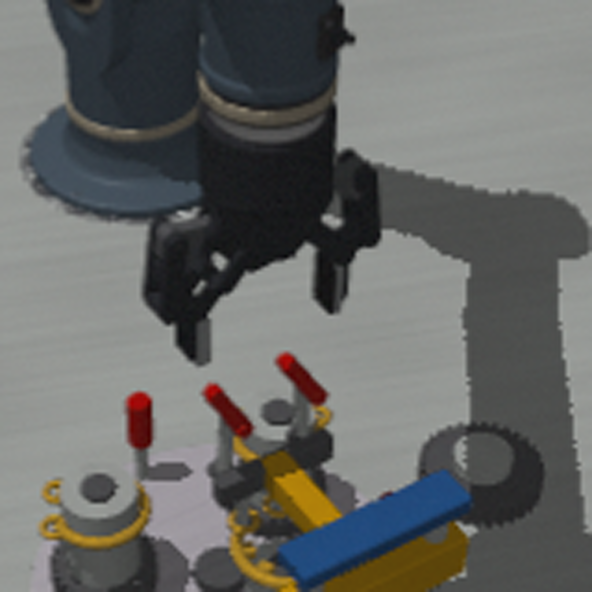

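```bash
python3 -c "
from h import *
for z in (.263,.30,.311,.32,.33): print(z,proj('scene',[[.631+.011*.95,-.0261+.011*.31,z]]))
go(.6345,-.0255,.25,108)"
```

```text
0.263 [[333.00725572 238.51301359]]
0.3 [[333.31001195 226.61285736]]
0.311 [[333.40265152 222.95912886]]
0.32 [[333.4793712  219.92883576]]
0.33 [[333.56560549 216.5178959 ]]
shift [-0.02  0.44  1.43] yaw -0.1 | at [ 0.6303 -0.0266  0.2643] jaw 107.9
```

```bash
python3 -m crank '[0,0.4,0,0,8.54, 0,0.4,1.5,0,8.54, 0,0.4,3,0,8.54, 0,0.4,4.8,0,8.54, 0,0.4,6.4,0,8.54]'; python3 -m crank '[0,0,0,0,8.54, 0,0,0,0,8.54]'; python3 -c "
from h import *
go(.6345,-.0255,.2,108); snap('m',{'scene':(280,170,130,130)})
go(.6345,-.0255,.2,108)"
```

```text
clock: 11.73
tool_pos: [0.6349, -0.0249, 0.2019]
eef_rot: [[-0.308, 0.951, 0.001], [0.951, 0.308, 0.001], [0.001, 0.001, -1.0]]
wrist_force: [-0.6, -1.1, -0.5]
finger_gap: 1.006
clock: 11.9
tool_pos: [0.6348, -0.0247, 0.202]
eef_rot: [[-0.308, 0.951, -0.001], [0.951, 0.308, 0.001], [0.001, -0.001, -1.0]]
wrist_force: [-0.3, -0.0, -0.0]
finger_gap: 1.0
shift [-0.06 -0.06  0.2 ] yaw -0.0 | at [ 0.6348 -0.0247  0.202 ] jaw 108.0
shift [-0.03 -0.14  0.3 ] yaw -0.0 | at [ 0.6357 -0.0248  0.203 ] jaw 108.0
```

View pics/scene_m.png

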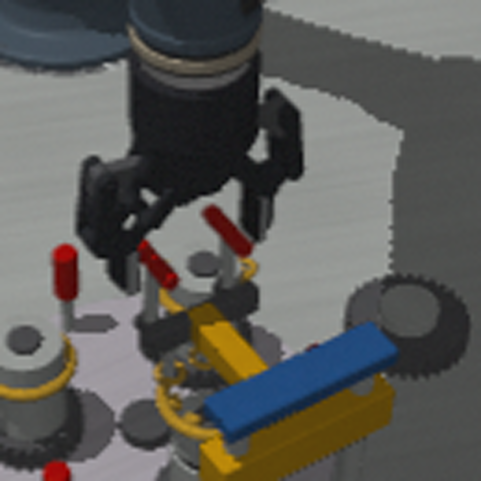

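The fingers flank both bars, with the tips below the bar centres and above the head top. I'll squeeze in steps.

```bash
python3 -m crank '[0,0,0.2,0,7, 0,0,0.2,0,6.5, 0,0,0.2,0,6, 0,0,0.2,0,5.5, 0,0,0.2,0,5]' 25;  python3 -m crank '[0,0,0,0,4.6, 0,0,0,0,4.3, 0,0,0,0,4.2, 0,0,0,0,4.2, 0,0,0,0,4.2]'; python3 -c "
from h import *
print(r.get_obs()['finger_gap']*85.4); snap('n',{'scene':(280,170,130,130)})"
```

```text
clock: 12.37
tool_pos: [0.6361, -0.0244, 0.2008]
eef_rot: [[-0.309, 0.951, 0.001], [0.951, 0.309, 0.0], [-0.0, 0.001, -1.0]]
wrist_force: [-1.8, -0.3, 2.5]
finger_gap: 0.585
clock: 12.78
tool_pos: [0.6361, -0.0244, 0.1999]
eef_rot: [[-0.309, 0.951, 0.001], [0.951, 0.309, -0.0], [-0.0, 0.001, -1.0]]
wrist_force: [-0.4, 0.3, 4.0]
finger_gap: 0.494
42.229424708813184
```

View pics/scene_n.png

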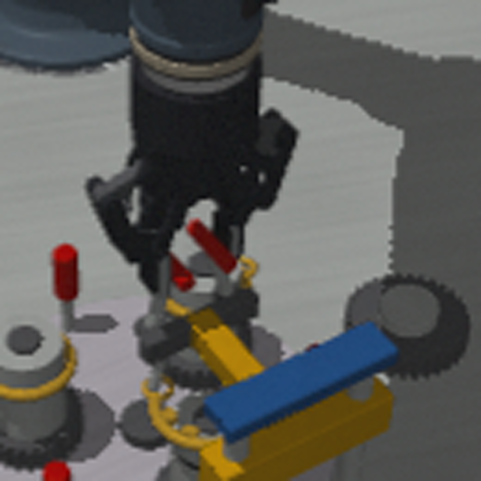

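The bars follow the fingers: 42.2 mm measured for a 42 mm command. I'll go to 35 mm and then press.

```bash
python3 -m crank '[0,0,0,0,4.0, 0,0,0,0,3.8, 0,0,0,0,3.6, 0,0,0,0,3.5, 0,0,0,0,3.5]';  python3 -m crank '[0,0,0,0,3.5, 0,0,0,0,3.5]'; python3 -c "
from h import *
print(r.get_obs()['finger_gap']*85.4); snap('o',{'scene':(280,170,130,130)})"
```

```text
clock: 13.25
tool_pos: [0.6361, -0.0244, 0.2]
eef_rot: [[-0.309, 0.951, 0.001], [0.951, 0.309, -0.0], [-0.0, 0.001, -1.0]]
wrist_force: [0.9, -0.1, 3.0]
finger_gap: 0.415
clock: 13.42
tool_pos: [0.6361, -0.0244, 0.2]
eef_rot: [[-0.309, 0.951, 0.001], [0.951, 0.309, -0.0], [-0.0, 0.001, -1.0]]
wrist_force: [1.8, -0.4, 2.9]
finger_gap: 0.415
35.46293159868514
```

View pics/scene_o.png

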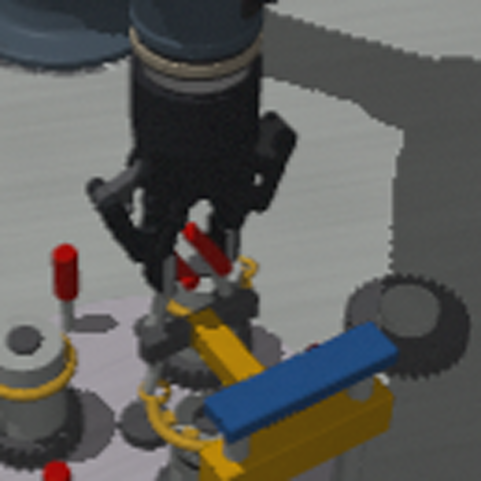

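The bars are at 35.5 mm, the ring is visibly wider and the shaft top shows inside it. Pressing down.

```bash
python3 -m crank '[0,0,0.6,0,3.5, 0,0,1.2,0,3.5, 0,0,1.8,0,3.5, 0,0,2.4,0,3.5, 0,0,2.4,0,3.5]';   python3 -c "
from h import *
print(r.get_obs()['finger_gap']*85.4); snap('p',{'scene':(280,170,130,130)})"
```

```text
clock: 13.88
tool_pos: [0.6361, -0.0243, 0.1753]
eef_rot: [[-0.309, 0.951, 0.001], [0.951, 0.309, -0.0], [-0.0, 0.0, -1.0]]
wrist_force: [1.9, -0.8, 4.0]
finger_gap: 0.412
35.18957744560558
```

View pics/scene_p.png

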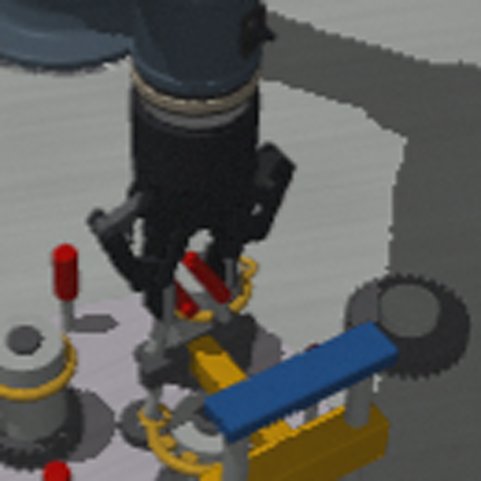

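The head is going down with the bars (about 4 N). I'll continue to the stop.

```bash
python3 -m crank '[0,0,0.6,0,3.5, 0,0,1.2,0,3.5, 0,0,1.7,0,3.5, 0,0,2.1,0,3.5, 0,0,2.3,0,3.5]';python3 -m crank '[0,0,0,0,3.5, 0,0,0,0,3.5, 0,0,0.2,0,3.5, 0,0,0.2,0,3.5]';   python3 -c "
from h import *
print(r.get_obs()['finger_gap']*85.4); snap('q',{'scene':(280,170,130,130)})"
```

```text
clock: 14.35
tool_pos: [0.6365, -0.0242, 0.1546]
eef_rot: [[-0.31, 0.951, 0.002], [0.951, 0.31, 0.001], [0.0, 0.002, -1.0]]
wrist_force: [0.1, -0.1, 12.9]
finger_gap: 0.412
clock: 14.68
tool_pos: [0.6367, -0.0242, 0.1529]
eef_rot: [[-0.31, 0.951, 0.002], [0.951, 0.31, 0.001], [-0.0, 0.003, -1.0]]
wrist_force: [-0.3, -0.1, 9.9]
finger_gap: 0.413
35.22757655918939
```

View pics/scene_q.png

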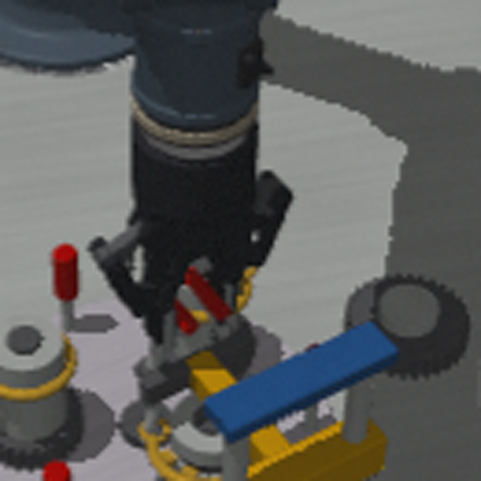

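```bash
python3 -c "
from h import *
im=cv2.imread('pics/scene_q_raw.png')
m=red(im,(0,120,40)); print([b for b in blobs(m) if 300<b[0][0]<360 and 225<b[0][1]<280])
c=np.array([.5828,-.0419]);u=np.array([np.cos(np.radians(18)),np.sin(np.radians(18))]);v=np.array([-u[1],u[0]])
for z in (.225,.222,.218,.214): print(z,proj('scene',[[*(c+.054*u+s*.0118*v),z] for s in(1,-1)]).round(1).tolist())
cv2.imwrite('pics/q2.png',cv2.resize(im[235:310,305:365],None,fx=8,fy=8,interpolation=cv2.INTER_CUBIC))
"
```

```text
[([335.5, 249.2], [330, 242, 13, 15, 77]), ([329.6, 255.9], [327, 251, 7, 9, 33])]
0.225 [[335.2, 246.4], [326.7, 250.0]]
0.222 [[335.2, 247.2], [326.6, 250.9]]
0.218 [[335.1, 248.4], [326.6, 252.0]]
0.214 [[335.1, 249.6], [326.6, 253.2]]
```

View pics/q2.png

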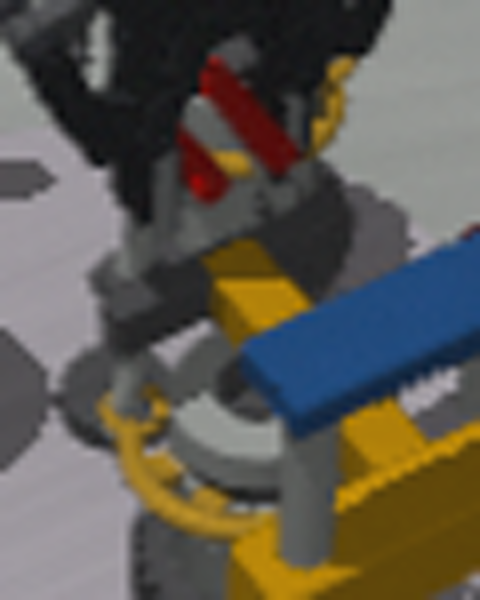

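The left bar's centre is at z≈0.216, so the head is at its stop, and the ring lies spread around the shaft at groove level. Step 2 has been held for over 0.3 s. I'll now let the ring close with the head still held down.

```bash
python3 -m crank '[0,0,0.1,0,4.2, 0,0,0.2,0,4.8, 0,0,0.3,0,5.3, 0,0,0.3,0,5.6, 0,0,0.3,0,5.8]';python3 -m crank '[0,0,0,0,5.8, 0,0,0,0,5.8]';   python3 -c "
from h import *
print(r.get_obs()['finger_gap']*85.4); snap('s',{'scene':(305,235,60,75)})
im=cv2.imread('pics/scene_s_raw.png');cv2.imwrite('pics/s2.png',cv2.resize(im[235:310,305:365],None,fx=8,fy=8,interpolation=cv2.INTER_CUBIC))"
```

```text
clock: 15.15
tool_pos: [0.6365, -0.0243, 0.1488]
eef_rot: [[-0.31, 0.951, 0.002], [0.951, 0.31, 0.0], [-0.0, 0.002, -1.0]]
wrist_force: [1.6, -1.1, 5.5]
finger_gap: 0.678
clock: 15.32
tool_pos: [0.6364, -0.0243, 0.1488]
eef_rot: [[-0.31, 0.951, 0.002], [0.951, 0.31, 0.0], [-0.0, 0.002, -1.0]]
wrist_force: [1.6, -1.1, 6.2]
finger_gap: 0.682
58.25532560403049
```

View pics/s2.png

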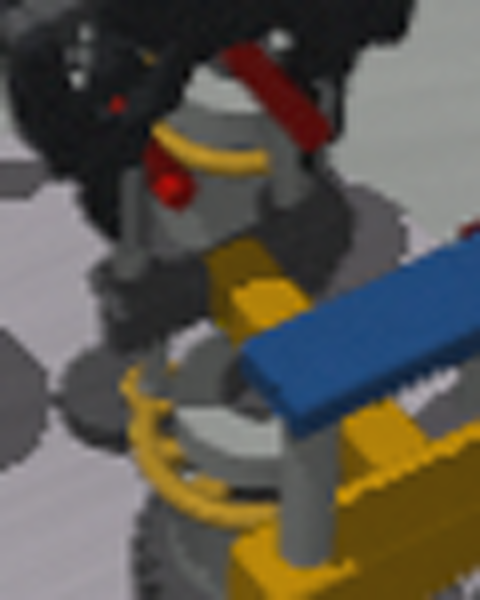

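The ring has closed around the shaft with the head still down. I'll let go and follow upward.

```bash
python3 -m crank '[0,0,0,0,6.2, 0,0,0,0,8.54, 0,0,-0.5,0,8.54, 0,0,-1.5,0,8.54, 0,0,-3,0,8.54]';python3 -m crank '[0,0,-1.5,0,8.54, 0,0,-4,0,8.54, 0,0,-7,0,8.54, 0,0,-10,0,8.54, 0,0,-13,0,8.54]';   python3 -c "
from h import *
snap('t')
im=cv2.imread('pics/scene_t_raw.png');cv2.imwrite('pics/t2.png',cv2.resize(im[215:310,295:375],None,fx=6,fy=6,interpolation=cv2.INTER_CUBIC))"
```

```text
clock: 15.78
tool_pos: [0.6342, -0.024, 0.177]
eef_rot: [[-0.309, 0.951, -0.004], [0.951, 0.309, 0.0], [0.001, -0.004, -1.0]]
wrist_force: [0.1, 0.1, -0.2]
finger_gap: 0.999
clock: 16.2
tool_pos: [0.635, -0.0243, 0.3097]
eef_rot: [[-0.309, 0.951, -0.001], [0.951, 0.309, 0.0], [0.001, -0.001, -1.0]]
wrist_force: [0.9, 0.4, -1.1]
finger_gap: 0.997
```

View pics/t2.png

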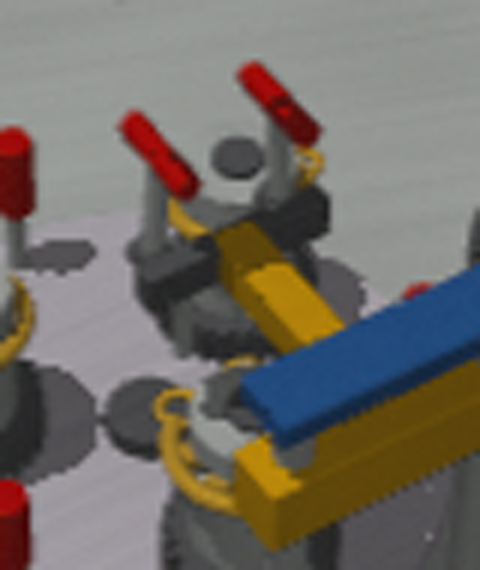

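The ring stays on the shaft and the head is rising. I'll move the arm back, let things settle and check.

```bash
python3 -m crank '[0,0,-3,0,8.54, 0,-5,-3,0,8.54, 0,-12,-3,0,8.54, 0,-16,-3,0,8.54, 0,-16,-3,0,8.54]';python3 -m crank '[0,0,0,0,8.54, 0,0,0,0,8.54, 0,0,0,0,8.54, 0,0,0,0,8.54, 0,0,0,0,8.54]';   python3 -c "
from h import *
snap('u')
a=cv2.imread('pics/scene_u_raw.png');t=cv2.imread('pics/top_u_raw.png')
bs=[b for b in blobs(red(a)) if 300<b[0][0]<360 and 220<b[0][1]<260];bt=[b for b in blobs(red(t)) if 305<b[0][0]<345 and 195<b[0][1]<220]
print(bs,bt)
bs.sort(key=lambda b:b[0][0]);bt.sort(key=lambda b:-b[0][0])
for p,q in zip(bs,bt): print(tri(p[0],q[0]))
c=np.array([.5828,-.0419])
for b in blobs(red(t)):
  k=onz('top',b[0],.115)[:2]; q=np.linalg.norm(k-c)
  if .115<q<.125: print(b[0],q,np.degrees(np.arctan2(*(k-c)[::-1])))
A=cv2.resize(a[215:310,295:375],None,fx=5,fy=5,interpolation=cv2.INTER_CUBIC);B=cv2.resize(t[165:260,285:365],None,fx=5,fy=5,interpolation=cv2.INTER_CUBIC)
cv2.imwrite('pics/u2.png',np.hstack([A,B]))
o=r.get_obs();print(o['clock'],o['wrist_force'])"
```

```text
clock: 16.72
tool_pos: [0.4806, -0.0749, 0.3375]
eef_rot: [[-0.308, 0.951, -0.002], [0.951, 0.308, 0.0], [0.001, -0.002, -1.0]]
wrist_force: [-0.2, -1.2, 1.5]
finger_gap: 1.002
clock: 17.13
tool_pos: [0.4844, -0.0731, 0.3375]
eef_rot: [[-0.31, 0.951, -0.001], [0.951, 0.31, -0.001], [-0.001, -0.001, -1.0]]
wrist_force: [0.0, 0.1, 0.5]
finger_gap: 1.001
[([340.9, 231.7], [335, 226, 13, 13, 70]), ([320.9, 240.3], [315, 234, 13, 14, 73])] [([335.8, 203.4], [333, 196, 7, 15, 40]), ([315.1, 210.7], [312, 203, 8, 16, 48])]
(array([ 0.64333618, -0.05101034,  0.26503345]), np.float64(0.0009229938156793056))
(array([6.25569705e-01, 2.47340908e-04, 2.65175417e-01]), np.float64(0.0006750720417172882))
[359.0, 200.5] 0.11955541234997967 -41.002708729103965
[288.0, 225.5] 0.11907405772119659 79.07177416455836
17.2333 [-0.10091874 -0.52906919 -0.18147607]
```

View pics/u2.png

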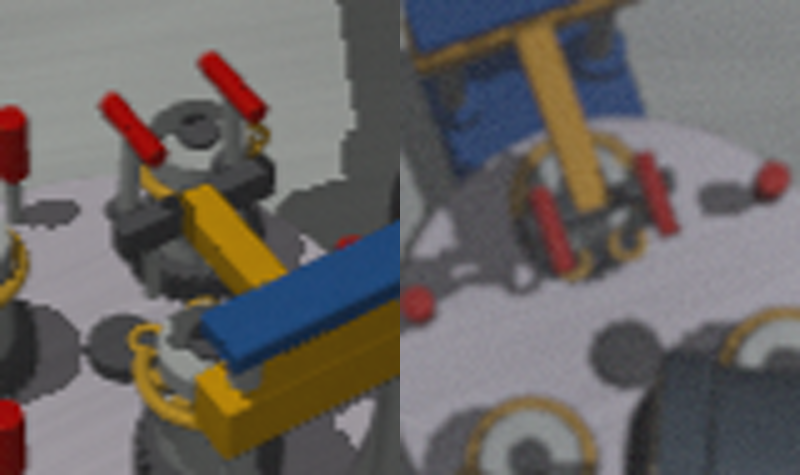

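```bash
python3 -c "
from h import *
e=tri((295+145/5,215+338/5),(285+227/5,165+240/5)); print('right eye',e)
print('left eye',onz('top',(285+170/5,165+262/5),.11))
print('ring bottom-left edge as check', proj('scene',[[*pol(.085,18.5),.11]]))
"
```

```text
right eye (array([ 0.63936667, -0.04201048,  0.11036907]), np.float64(0.0011934259660870803))
left eye [ 0.62759524 -0.00998043  0.11      ]
ring bottom-left edge as check [[336.2549102  287.96497144]]
```

The right eye triangulates to z = 0.110 m (groove height), eye spacing is about 34 mm (seated), and the head is back at 265 mm. Handing in.

```bash
python3 -c "
from rig import r
print(r.finish_job())"
```

```text
the job is handed in; nothing more can be done
None
```

The snap ring is on the bare shaft and the job is handed in at about 17.2 s. I gripped two knobs in turn to rotate the carousel about 165° clockwise. I then squeezed the handle bars to 35 mm and pressed the head to its stop. I let the ring close while the head was still down, then released and backed the arm away.

**Last checks:**
- **Head:** back up, with the handles at 265 mm.
- **Ring:** the right eye triangulates to 110 mm, which is groove height. The eyes are about 34 mm apart; I placed the left eye from the top view, assuming that height.
- **Carousel:** I did not measure its speed. It sat at about 19°, about 1° from where I left it; the ring probably centred the shaft.
- **Robot:** no contact force.
- **Loose things on the bench:** I saw none disturbed, but I did not measure their positions.

**What disagreed:**
- **Fingertips:** in the pictures they sat about 35–40 mm higher than the reported TCP height. I worked with the seen height, and the knob grip confirmed it.
- **First drag:** the knob slipped about 4° in the pads, and I corrected for it from the pictures.

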